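# Index a saw blade one hole on at the sharpening machine

### The job

The blade tooth at the grinding wheel is done: index the blade table one hole on. With a fingertip, press the red index plunger down inside its yoke, turn the blade table clockwise (seen from above) by the yoke, and let the plunger spring up again into the very next hole, so that the table is locked there. Only press and push, gently and without gripping anything, keep off the saw blade, and leave the other things on the counter where they are.

Things in the scene. Friction and masses are not known exactly. Their poses are not given: they have to be found in the camera images.
- axis (a point): point on the vertical turning axis of the blade table, fixed on the machine, 94 mm above the counter: level with the plunger's top when the plunger is up.
- machine: sharpening machine, bolted down: dark teal base; fixed grey index ring (304 mm across, top 58 mm above the counter; 12 holes of 13 mm, 30 degrees apart, 138 mm from the axis); grinding head up to 183 mm high, on the side away from the yoke and out of its way. Origin on the turning axis at counter height; at the start the yoke points along its -x.
- plunger_top (a point): centre of the top of the red plunger knob (32 mm across), 172 mm from the turning axis; moves with table and plunger. The finger goes down onto it between the yoke's two cheeks.
- plunger (a joint): how far the plunger is pressed down, m: 0 up, 0.015 right down (spring: 5 N at the top, 10 N at the bottom). Its pin stands up through a hole of the ring from below and locks the table; from 0.011 it is clear of the ring. Let go between holes it rides at 0.011 under the ring, and springs up to 0 by itself when the pin meets a hole.
- table_turn (a joint): angle of the blade table from its starting hole, rad, growing clockwise as seen from above; the next hole clockwise is at 0.524 (30 degrees). In a hole it has about 0.012 of play either way. Turning it takes 2 to 4 N at the yoke.
- yoke: channel fixed to the table, pointing outward along its -x from its origin on the axis at counter height: two upright cheeks 8 mm thick and 54 mm apart inside (27 mm either side of the knob's centre), from 100 to 200 mm off the axis, their tops 14 mm above the knob's top when up (108 mm above the counter); open at the outer end. Push a cheek sideways to turn the table.
- blade: saw blade clamped on the table, 184 mm across, 95 mm above the counter, with a nut and stud up to 123 mm: not to be touched. Origin on the turning axis at counter height.
- oil_bottle: white squeeze bottle with yellow label, 48 mm across, 125 mm tall, standing beside the machine; origin under its centre. Leave alone
- spanner: steel spanner 170 mm long lying beside the machine; origin under its middle. Leave alone
- tape_measure: yellow tape measure 72 x 40 x 67 mm; origin under its centre. Leave alone
- screwdriver: screwdriver 200 mm long with orange handle; origin under its middle. Leave alone
- wax_tin: round tin with blue label, 72 mm across, 55 mm tall; origin under its centre. Leave alone
- blade_carton: flat cardboard blade carton 200 x 200 x 16 mm; origin under its centre. Leave alone
- parts_tray: open blue parts tray 150 x 110 x 35 mm; origin under its centre. Leave alone

How it is judged:
By the outcome, as a careful person would: the job done as asked, in the order asked, and still so for the second after the job is handed in, with the robot touching nothing.
It also fails if it takes over 38 s, if anything falls off the work surface, if the arm or the gripper's body presses on something with over 40 N, if the wrist force passes 120 N, or if a joint passes its speed limit or range.

### The arm

A 6-joint arm with a two-finger parallel gripper is mounted at the origin on the work surface. World frame = base frame: x ahead of the robot, y to its left, z up, the work surface at z = 0. Lengths are in mm, angles in rad, forces in N, time in s.
With the tool pointing down it reaches from about 275 to 775 mm from the base axis. Payload 14.6 kg.
Tool frame: the origin (TCP) lies at the very end of the fingers, on their centre line; the grasp point (between the pads) lies 19 mm behind it (bot.grip_point_offset is the distance from the TCP to the grasp point, in mm); x points along the fingers, z is the direction in which the jaws open and shut, and the axes are right-handed (so a half turn about x gives the same grasp; the last joint's range is limited). The gripper opens to 85 mm and grips with 20 to 120 N. Pads are 22 mm wide; open, the fingers measure 114 mm over their backs; the gripper's body (76 mm by 85 mm) begins 54 mm behind the grasp point. The pads swing forward as they close: fully open they stand 13 mm farther back than shut.
Start: joints at [-0.155, 0.263, -0.048, 1.259, 0, 1.415], TCP at [525.003, -0.006, 231.278] pointing down, gripper open.
Joint ranges: [-2.65, 2.65], [-0.89, 1.7], [-1.18, 1.37], [-2.13, 2.11], [-1.35, 1.29], [-3.14, 3.14]. Speed limits (rad/s): [1.89, 1.89, 2.57, 2.79, 3.14, 3.14].

### API

Orientations are given as a unit quaternion [x, y, z, w].
In Python, from station import bot gives the robot as it stands.
- The arm moves only by the tool carry_out, never from a script. Its argument "commands" is a list of rows, each a list of 7 numbers: the shift along the tool's x, y, z in mm, then the turn, a rotation vector about the tool's x, y, z in degrees, then the opening, from 0 (shut) to 1 (fully open). In form: [[x, y, z, ax, ay, az, jaw], ...]. A call has 1 to 20 rows; each row shifts and turns the pose as measured when the row begins, along the tool's axes as they then stand; what a row does not reach is not made up. A row lasts 1/10 s, in which the tool goes at most 50 mm and 8.59 degrees, less where a joint would pass 70% of its speed; a pose out of reach is approached as far as the arm can. A call is refused whole if a number of a shift passes 50 or a number of a turn 8.59, either way. A call with a gripper value outside its range is refused whole. The fingers move at their own pace and stop on an object; "force" is the grip in N (left out, the last holds). Time passes only in rows, so rows that do not move let the fingers close. It gives the time, the measured TCP pose, the force and the opening at its end, in the units of the state.
- bot.read_state(): the state, without advancing time (a new reading comes with each control period).
- bot.capture(name): name is "scene" or "side" or "wrist"; returns a dict with "color" (400x640x3 uint8, red, green, blue), "depth" (400x640 float32, mm along the optical axis (not along the pixel's ray), 0 where there is no reading), "K" (3x3 intrinsics, pixels), "world_from_camera" (4x4, takes a point from camera to world coordinates); the wrist camera has in their place "hand_eye" (4x4, takes a point from camera to tool coordinates, whose origin is the TCP and whose axes are the tool frame's). Camera axes: x right, y up, looking along -z (the intrinsics and any distortion apply to the point x, -y, -z); pixel columns grow to the right and rows downward; lengths in mm; the calibration is good to about 2 mm. A picture is of the moment at which its call begins: read the wrist's pose just before it.
- bot.close_job(): hands the job in, once; it reports no verdict.
Trained networks look in a picture, given as the dict that the camera call returned (one of the last four; its "shot" number tells which), for a name from the list of things; names that differ only in an ending like _2 or _b are one class to them, and where a whole thing is asked for, a point or a joint stands for the part that bears it (a point fixed in the world has none). Each returns a list of dicts, best first, with "p" (0 to 1); they miss things now and then, are a little off and sometimes report something else, mostly with a low value. They report only what shows in the picture. A call takes as long as a camera call.
- bot.silhouettes(target, picture): "mask" (400x640 bool, what is visible of it) and "centre" ([column, row] in pixels, amid what is visible of it).
The state is a dict: "time": time; "joints": joint angles; "joint_vel": joint speeds; "joint_efforts": joint torques, N m; "ee_pos": TCP position; "ee_rot": TCP orientation; "force": force on the tool from outside, world axes, zero at the start; "ft_torque": the same for the moment, N m; "opening": opening from 0.0 (shut) to 1.0 (fully open).
Only numpy, scipy, OpenCV 4.12 (cv2) and the standard library are available. Lean on these libraries where they do the work, as an engineer would, in place of code of your own. Each camera call takes 0.05 s, during which the arm holds its last target.

## Working session

There is one attempt and no reset: what is moved stays moved. The work goes in short steps, Python scripts to look and compute and a tool call to move; the robot and the scene stay as the last step left them, time stands still between calls to the robot, and variables do not carry over. Pictures are saved under pics/ and viewed, and the job is handed in when it is done.

Besides the shell and the picture viewer there is one more tool, called after "Emit:" in YAML: its name, and indented under it one key for each argument. carry_out: Moves the arm, as the interface text tells. Its arguments: {"type":"object","properties":{"commands":{"type":"array","items":{"type":"array","items":{"type":"number"}}},"force":{"type":"number"}},"required":["commands"]}

```bash
mkdir -p pics; ls; python3 - <<'E'
from station import bot
import cv2
s=bot.read_state();print(s)
for n in ["scene","side"]:
    c=bot.capture(n);cv2.imwrite(f"pics/{n}0.png",c["color"][...,::-1]);print(n,c["K"],c["world_from_camera"],c["shot"])
    import numpy as np
    np.savez(f"{n}0.npz",color=c["color"],depth=c["depth"],K=c["K"],T=c["world_from_camera"])
    for t in ["plunger_top","yoke","blade","machine"]:
        r=bot.silhouettes(t,c)
        for q in r[:2]: print(t,q["p"],q["centre"],q["mask"].sum())
        if r: np.save(f"m_{n}_{t}.npy",r[0]["mask"])
print(bot.read_state()["time"])
E
```

```text
pics
{'time': 0.0, 'joints': array([-1.55281565e-01,  2.63505095e-01, -4.89591916e-02,  1.25942236e+00,
       -3.97104572e-05,  1.41548780e+00]), 'joint_vel': array([ 0.00068401,  0.00181906, -0.00068171,  0.00203357,  0.0007284 ,
        0.00029502]), 'joint_efforts': array([ 6.28219332e-04, -6.37613010e+01,  3.84567368e+01,  1.37825581e-02,
        8.02127857e-07, -5.80562346e-05]), 'ee_pos': array([5.24701760e+02, 3.96669982e-02, 2.30826186e+02]), 'ee_rot': array([3.62136249e-05, 7.07489694e-01, 5.52921102e-05, 7.06723658e-01]), 'force': array([-0.13661568,  0.16374767,  0.46538007]), 'ft_torque': array([ 0.00735873, -0.05257353,  0.03631034]), 'opening': 0.999687894391128}
scene [[453.6796512    0.         313.31528232]
 [  0.         453.6796512  194.69812617]
 [  0.           0.           1.        ]] [[ 7.57680321e-01 -4.48414739e-01  4.74177976e-01  1.20305084e+03]
 [ 6.52560773e-01  5.10282767e-01 -5.60157063e-01 -8.06741767e+02]
 [ 9.21783428e-03  7.33849930e-01  6.79249080e-01  1.08655709e+03]
 [ 0.00000000e+00  0.00000000e+00  0.00000000e+00  1.00000000e+00]] 1
plunger_top 0.57 [305.2, 185.8] 59
yoke 0.59 [311.5, 189.8] 645
blade 0.67 [348.8, 212.0] 1720
machine 0.72 [342.7, 244.0] 11246
machine 0.63 [347.5, 207.9] 1720
side [[508.71720173   0.         322.51257591]
 [  0.         508.71720173 195.99728741]
 [  0.           0.           1.        ]] [[-9.06147384e-01  2.36505734e-01 -3.50659316e-01 -1.96334791e+01]
 [-4.22962077e-01 -5.06698678e-01  7.51238665e-01  1.17001779e+03]
 [-6.35989072e-06  8.29048544e-01  5.59176638e-01  9.65225099e+02]
 [ 0.00000000e+00  0.00000000e+00  0.00000000e+00  1.00000000e+00]] 2
plunger_top 0.42 [338.0, 207.7] 42
yoke 0.75 [332.2, 211.2] 937
blade 0.67 [287.6, 196.0] 1561
machine 0.68 [283.9, 205.8] 8882
0.5
```

View pics/scene0.png

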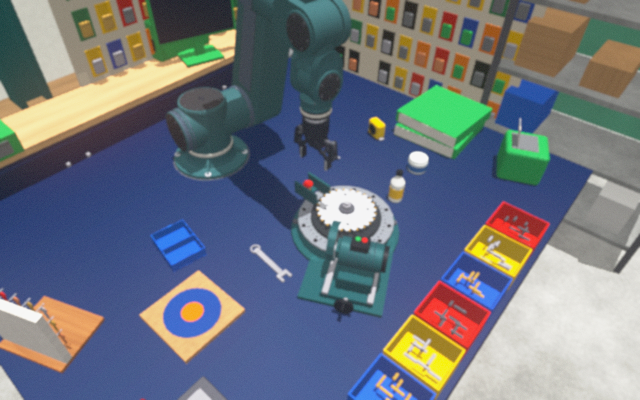

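View pics/side0.png

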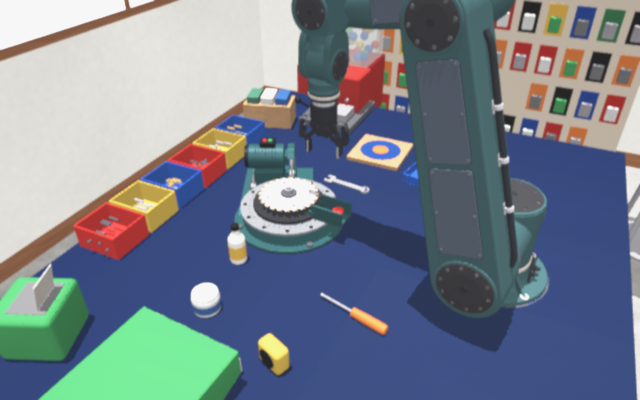

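```bash
cat > h.py <<'E'
import numpy as np
def load(n):
    d=np.load(f"{n}0.npz");return d
def pts(d,m):
    v,u=np.nonzero(m&(d["depth"]>0));z=d["depth"][v,u];K=d["K"]
    X=(u-K[0,2])/K[0,0]*z;Y=(v-K[1,2])/K[1,1]*z
    P=np.c_[X,-Y,-z,np.ones_like(z)]@d["T"].T
    return P[:,:3],u,v
def ray(d,u,v,h):
    K=d["K"];r=np.array([(u-K[0,2])/K[0,0],-(v-K[1,2])/K[1,1],-1]);r=d["T"][:3,:3]@r;o=d["T"][:3,3]
    return o+r*(h-o[2])/r[2]
E
python3 - <<'E'
from h import *
from scipy.optimize import least_squares
for n in ["scene","side"]:
    d=load(n)
    for t in ["plunger_top","yoke","blade"]:
        P,u,v=pts(d,np.load(f"m_{n}_{t}.npy"))
        print(n,t,len(P),np.percentile(P,[5,50,95],axis=0).round(1).tolist())
        if t=="plunger_top": print(ray(d,u.mean(),v.mean(),94))
    # ring plane fit: points at z 55..61 near
    P,u,v=pts(d,np.ones((400,640),bool))
    B,_,_=pts(d,np.load(f"m_{n}_blade.npy")); B=B[abs(B[:,2]-95)<4]
    import cv2
    (c,r)=cv2.minEnclosingCircle(B[:,:2].astype(np.float32));print("blade circle",c,r)
    c0=np.array(c)
    rr=np.hypot(*(P[:,:2]-c0).T)
    R=P[(abs(P[:,2]-58)<4)&(rr<180)]
    # outer edge: max radius per angle bin
    a=np.degrees(np.arctan2(*(R[:,:2]-c0).T[::-1]));r=np.hypot(*(R[:,:2]-c0).T)
    E=np.array([R[(a//6==k)][np.argmax(r[a//6==k])] for k in range(-30,30) if (a//6==k).sum()>5])
    f=least_squares(lambda p:np.hypot(E[:,0]-p[0],E[:,1]-p[1])-152,c0,loss="soft_l1");print("ring",f.x,len(E),abs(f.fun).mean(),np.median(R[:,2]))
E
```

```text
scene plunger_top 59 [[443.3, 28.9, 87.7], [459.3, 42.1, 91.8], [472.1, 55.8, 95.3]]
[460.40828377  40.28684966  94.        ]
scene yoke 644 [[432.5, 4.1, 57.9], [475.8, 45.2, 88.9], [526.6, 74.2, 107.0]]
scene blade 1714 [[558.3, -36.6, 91.0], [631.1, 27.6, 95.0], [700.2, 102.7, 102.2]]
blade circle (628.0448608398438, 31.46327018737793) 91.06109619140625
ring [629.28482     30.14975493] 46 2.7922129130258324 56.910889370227096
side plunger_top 42 [[444.0, 31.7, 90.1], [456.6, 41.0, 93.2], [469.3, 51.0, 97.0]]
[457.16739954  42.81463236  94.        ]
side yoke 934 [[431.3, 10.4, 63.9], [473.2, 51.4, 88.1], [527.2, 80.7, 108.9]]
side blade 1558 [[553.4, -43.8, 92.2], [621.6, 38.1, 96.9], [702.4, 105.6, 104.4]]
blade circle (629.8923950195312, 28.666547775268555) 95.29930877685547
ring [626.92836187  33.03039111] 46 3.6098892392862894 58.181715147912655
```

Emit:
carry_out:
  commands:
    - [8,8,-13,0.7,0,0,0]
    - [8,8,-13,0.7,0,0,0]
    - [8,8,-13,0.7,0,0,0]
    - [8,8,-13,0.7,0,0,0]
    - [8,8,-13,0.7,0,0,0]
    - [0,0,0,0,0,0,0]
    - [0,0,0,0,0,0,0]
  force: 40

```text
time: 1.2
ee_pos: [459.4, 42.5, 190.0]
ee_rot: [0.022, 0.706, -0.023, 0.707]
force: [0.5, -0.5, 0.8]
opening: 0.002
```

```bash
python3 - <<'E'
from station import bot
import cv2,numpy as np
from scipy.spatial.transform import Rotation as R
s=bot.read_state();print(s["time"],s["ee_pos"],R.from_quat(s["ee_rot"]).as_matrix().round(3),s["opening"],s["force"])
c=bot.capture("wrist");cv2.imwrite("pics/wrist1.png",c["color"][...,::-1])
T=np.eye(4);T[:3,:3]=R.from_quat(s["ee_rot"]).as_matrix();T[:3,3]=s["ee_pos"]
T=T@c["hand_eye"]
np.savez("wrist0.npz",color=c["color"],depth=c["depth"],K=c["K"],T=T)
from h import *
d=load("wrist")
for t in ["plunger_top","yoke"]:
    for q in bot.silhouettes(t,c)[:2]:
        P,u,v=pts(d,q["mask"]);print(t,q["p"],q["centre"],np.percentile(P,[5,50,95],axis=0).round(1).tolist(),ray(d,*q["centre"],94))
        np.save(f"m_wrist_{t}.npy",q["mask"])
E
```

```text
1.2 [459.36492893  42.54831326 190.01505108] [[ 0.001  0.064  0.998]
 [-0.     0.998 -0.064]
 [-1.    -0.     0.001]] 0.0021078138270899166 [ 0.4581545  -0.53067116  0.81157468]
plunger_top 0.86 [314.8, 199.1] [[445.5, 32.6, 60.1], [458.9, 45.6, 91.5], [488.3, 59.4, 93.3]] [455.36050487  47.94748809  94.        ]
yoke 0.68 [331.0, 199.7] [[435.3, 13.1, 64.0], [469.6, 43.2, 91.5], [525.2, 80.2, 107.1]] [469.76028692  46.46361176  94.        ]
```

View pics/wrist1.png

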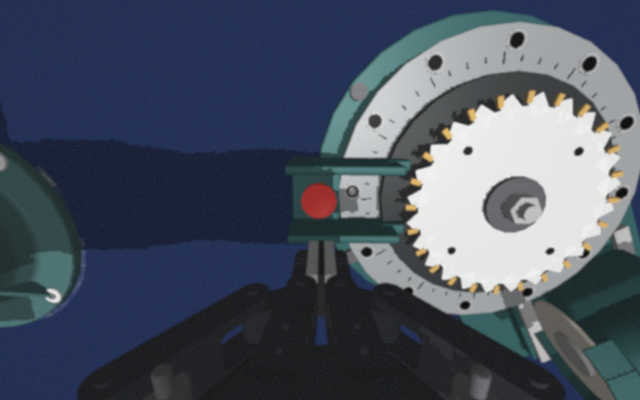

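```bash
python3 - <<'E'
from h import *
for n in ["scene","side","wrist"]:
    d=load(n);c=d["color"].astype(int);m=(c[...,0]>110)&(c[...,1]<60)&(c[...,2]<60)
    P,u,v=pts(d,m);k=np.hypot(P[:,0]-458,P[:,1]-43)<25
    P=P[k];print(n,len(P),"red med",np.median(P,0).round(1),"mid",((P.min(0)+P.max(0))/2).round(1),"ray",ray(d,u[k].mean(),v[k].mean(),94).round(1))
    P,_,_=pts(d,np.ones((400,640),bool))
    ax=np.array([628,31.]);e=np.array([-.998,.062]);t=np.array([.062,.998])
    q=P[:,:2]-ax;r=q@e;s=q@t
    k=(abs(P[:,2]-107)<3.5)&(r>105)&(r<200)&(abs(s)<45)
    for sg in (1,-1):
        kk=k&(s*sg>0)
        if kk.sum()>5:
            p=np.polyfit(r[kk],s[kk],1);print(sg,kk.sum(),"s med",np.median(s[kk]).round(1),"slope",p[0].round(3),"s@172",np.polyval(p,172).round(1),"z",np.median(P[kk,2]), "rmax",r[kk].max())
E
```

```text
scene 22 red med [462.6  38.4  92.5] mid [460.4  41.   91.7] ray [463.6  37.4  94. ]
1 45 s med 31.4 slope 0.017 s@172 31.7 z 106.62882264517941 rmax 196.35047329273323
-1 47 s med -29.6 slope 0.017 s@172 -29.5 z 105.60991082107125 rmax 198.86408533338584
  return _methods._mean(a, axis=axis, dtype=dtype,
  ret = um.true_divide(
Traceback (most recent call last):
ValueError: zero-size array to reduction operation minimum which has no identity
```

```bash
python3 - <<'E'
from h import *
for n in ["side","wrist"]:
    d=load(n);c=d["color"].astype(int);m=(c[...,0]>c[...,1]*2)&(c[...,0]>c[...,2]*2)&(c[...,0]>60)
    P,u,v=pts(d,m);k=(np.hypot(P[:,0]-458,P[:,1]-43)<25)&(P[:,2]>85)
    P=P[k]
    if len(P): print(n,len(P),"red med",np.median(P,0).round(1),"mid",((P.min(0)+P.max(0))/2).round(1),"ray",ray(d,u[k].mean(),v[k].mean(),94).round(1))
    P,_,_=pts(d,np.ones((400,640),bool))
    ax=np.array([628,31.]);e=np.array([-.998,.062]);t=np.array([.062,.998])
    q=P[:,:2]-ax;r=q@e;s=q@t
    k=(abs(P[:,2]-107)<4.5)&(r>105)&(r<200)&(abs(s)<45)
    for sg in (1,-1):
        kk=k&(s*sg>0)
        if kk.sum()>5:
            p=np.polyfit(r[kk],s[kk],1);print(sg,kk.sum(),"s med",np.median(s[kk]).round(1),"slope",p[0].round(3),"s@172",np.polyval(p,172).round(1),"z",np.median(P[kk,2]), "rmax",r[kk].max())
E
```

```text
side 48 red med [455.1  41.   93. ] mid [456.2  42.4  92.2] ray [455.5  43.2  94. ]
1 85 s med 35.7 slope 0.019 s@172 35.7 z 106.44064128182947 rmax 199.63799167579228
-1 83 s med -25.7 slope 0.005 s@172 -26.1 z 106.85333664419954 rmax 199.09601638137497
wrist 935 red med [458.3  45.7  91.7] mid [458.1  45.6  91.1] ray [458.4  46.6  94. ]
1 1125 s med 35.5 slope 0.003 s@172 35.5 z 106.40447849134483 rmax 197.44385663953724
-1 903 s med -25.5 slope 0.013 s@172 -25.5 z 106.27855514179461 rmax 198.14088444376426
```

Emit:
carry_out:
  commands:
    - [20,5,0,0,0,0,0]
    - [25,4,0,0,0,0,0]
    - [25,0,0,0,0,0,0]
    - [12,0,0,0,0,0,0]
    - [5,0,0,0,0,0,0]
    - [3,0,0,0,0,0,0]

```text
time: 1.95
ee_pos: [465.6, 49.6, 98.9]
ee_rot: [0.023, 0.704, -0.023, 0.709]
force: [0.1, -0.1, 0.2]
opening: -0.003
```

```bash
python3 - <<'E'
from station import bot
import cv2
print(bot.read_state()["force"],bot.read_state()["ee_pos"])
for n in ["wrist","side"]:
    c=bot.capture(n);im=c["color"][...,::-1]
    if n=="side": im=cv2.resize(im[130:290,200:460],None,fx=3,fy=3)
    cv2.imwrite(f"pics/{n}2.png",im)
E
```

```text
[ 0.05671523 -0.11450726  0.15058596] [465.56221425  49.57467468  98.88006663]
```

View pics/wrist2.png

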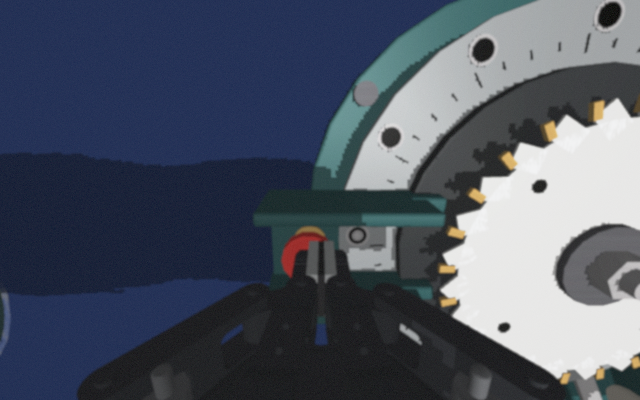

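View pics/side2.png

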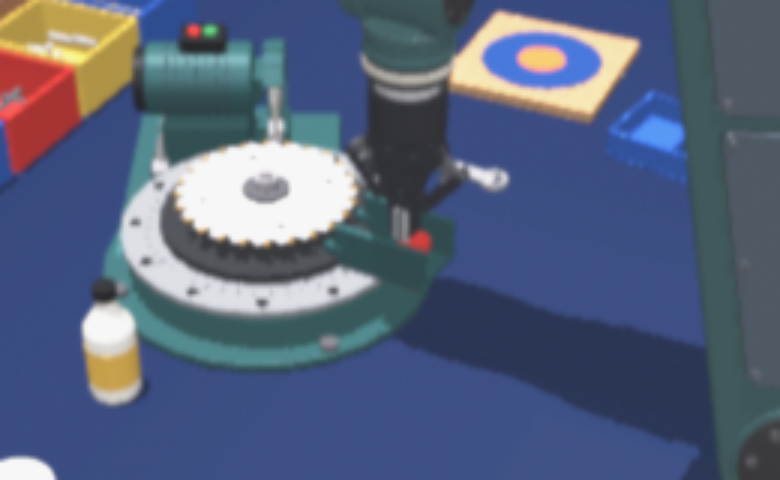

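Emit:
carry_out:
  commands:
    - [0,2,-5,0,0,0,0]
    - [0,1,-4,0,0,0,0]
    - [3,0,0,0,0,0,0]
    - [3,0,0,0,0,0,0]

```text
time: 2.45
ee_pos: [457.2, 53.4, 94.8]
ee_rot: [0.023, 0.703, -0.023, 0.71]
force: [-0.1, 0.3, 0.1]
opening: -0.001
```

Emit:
carry_out:
  commands:
    - [3,0,0,0,0.3,0,0]
    - [3,0,0,0,0.2,0,0]
    - [3,0,0,0,0,0,0]

```text
time: 2.75
ee_pos: [457.2, 53.5, 85.6]
ee_rot: [0.023, 0.706, -0.023, 0.707]
force: [-2.7, -0.0, 6.5]
opening: 0.001
```

Emit:
carry_out:
  commands:
    - [2,0,0,0,0,0,0]
    - [2,0,0,0,0,0,0]
    - [1.5,0,0,0,0,0,0]

```text
time: 3.05
ee_pos: [457.2, 53.5, 79.7]
ee_rot: [0.023, 0.707, -0.023, 0.707]
force: [-3.4, 0.6, 8.3]
opening: -0.001
```

Emit:
carry_out:
  commands:
    - [1.5,0,0,0,0,0,0]
    - [1,0,0,0,0,0,0]

```text
time: 3.25
ee_pos: [457.3, 53.5, 78.3]
ee_rot: [0.023, 0.707, -0.023, 0.707]
force: [-13.0, 0.7, 41.5]
opening: -0.001
```

Emit:
carry_out:
  commands:
    - [-1,0,0,0,0,0,0]
    - [0,3,0,0,0,0,0]
    - [0,3,0,0,0,0,0]

```text
time: 3.55
ee_pos: [458.0, 58.9, 80.3]
ee_rot: [0.023, 0.706, -0.024, 0.707]
force: [-2.4, -1.7, 8.3]
opening: -0.003
```

Emit:
carry_out:
  commands:
    - [0.3,3,-0.5,0,0,0,0]
    - [0,3,0,0.5,0,0,0]
    - [0,3,0,1,0,0,0]

```text
time: 3.85
ee_pos: [459.6, 67.3, 80.6]
ee_rot: [0.032, 0.705, -0.034, 0.707]
force: [-2.6, -2.6, 8.7]
opening: -0.001
```

```bash
cat > look.py <<'E'
import sys
from station import bot
import cv2,numpy as np
from h import *
from scipy.spatial.transform import Rotation as R
i=sys.argv[1]
s=bot.read_state();print(s["time"],s["ee_pos"].round(1),s["force"].round(1),"yaw",np.degrees(np.arctan2(*R.from_quat(s["ee_rot"]).as_matrix()[[1,0],2])).round(2))
c=bot.capture("wrist");cv2.imwrite(f"pics/wrist{i}.png",c["color"][...,::-1])
T=np.eye(4);T[:3,:3]=R.from_quat(s["ee_rot"]).as_matrix();T[:3,3]=s["ee_pos"]
d=dict(depth=c["depth"],K=c["K"],T=T@c["hand_eye"])
P,_,_=pts(d,np.ones((400,640),bool))
q=P[:,:2]-np.array([628,32.]);r=np.hypot(*q.T);a=np.degrees(np.arctan2(q[:,1],-q[:,0]))
k=(abs(P[:,2]-107)<3)&(r>140)&(r<198)
h=np.arange(-20,60,2);print({int(x):int(n) for x,n in zip(h,np.histogram(a[k],np.r_[h,60])[0]) if n})
# outer cheek line fit: table angle from offset 31mm
for lo in [0]:
    kk=k&(a>a[k].min())
    A=q[k]; th=np.arange(-5,50,.1); sc=[]
    for t in th:
        ca,sa=np.cos(np.radians(t)),np.sin(np.radians(t)); ss=A@np.array([sa,ca]); sc.append((abs(ss-31)<3.5).sum()+0*(abs(ss+31)<3.5).sum())
    sc=np.array(sc);print("yoke angle (best)",th[sc>=sc.max()*.98].mean().round(2),sc.max())
E
python3 look.py 3
```

```text
3.85 [459.6  67.3  80.6] [-2.6 -2.6  8.7] yaw -5.37
{-2: 30, 0: 20, 12: 6, 14: 262, 16: 225, 18: 955, 20: 823, 22: 236}
yoke angle (best) 9.4 1948
```

View pics/wrist3.png

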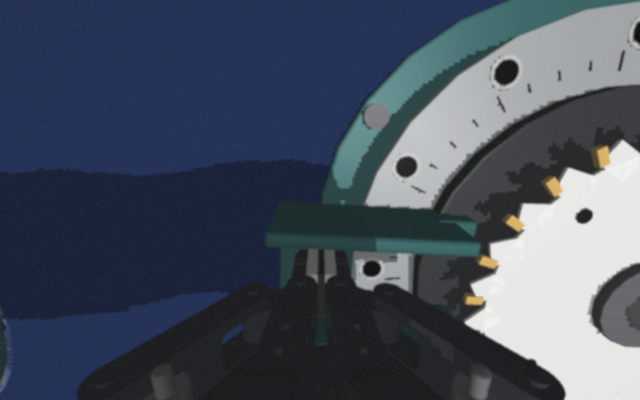

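Emit:
carry_out:
  commands:
    - [0.4,4,0.5,2.5,0,0,0]
    - [0.2,4,0.4,2.5,0,0,0]
    - [0,4,0.3,1.5,0,0,0]

```text
time: 4.2
ee_pos: [462.8, 79.0, 80.3]
ee_rot: [0.073, 0.702, -0.077, 0.704]
force: [-2.5, -2.2, 9.0]
opening: -0.001
```

```bash
python3 look.py 4
```

```text
4.2 [462.8  79.   80.3] [-2.5 -2.2  9. ] yaw -12.19
{2: 11, 4: 27, 18: 229, 20: 267, 22: 937, 24: 819, 26: 241}
yoke angle (best) 13.4 1966
```

View pics/wrist4.png

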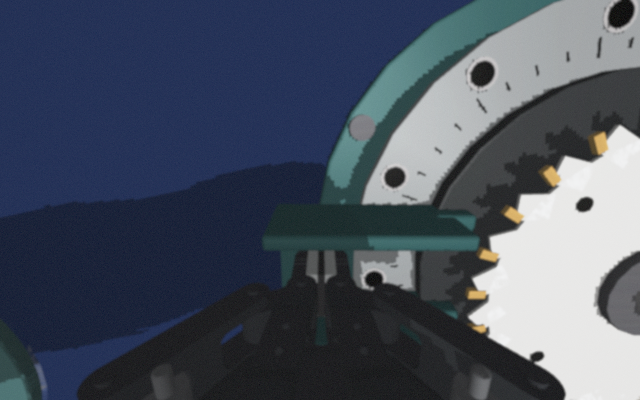

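Emit:
carry_out:
  commands:
    - [0,5,0.4,1.7,0,0,0]
    - [0,5,0.4,1.7,0,0,0]
    - [0,5,0.4,1.7,0,0,0]
    - [-6,0,0,0,0,0,0]
    - [-6,0,0,0,0,0,0]
    - [-4,0,0,0,0,0,0]

```text
time: 4.85
ee_pos: [467.9, 94.0, 96.3]
ee_rot: [0.106, 0.698, -0.11, 0.699]
force: [0.0, -0.0, 0.7]
opening: -0.002
```

```bash
python3 look.py 5
```

```text
4.85 [467.9  94.   96.3] [ 0.  -0.   0.7] yaw -17.58
{6: 34, 8: 82, 22: 67, 24: 206, 26: 280, 28: 818, 30: 504, 32: 71}
yoke angle (best) 18.65 1570
```

View pics/wrist5.png

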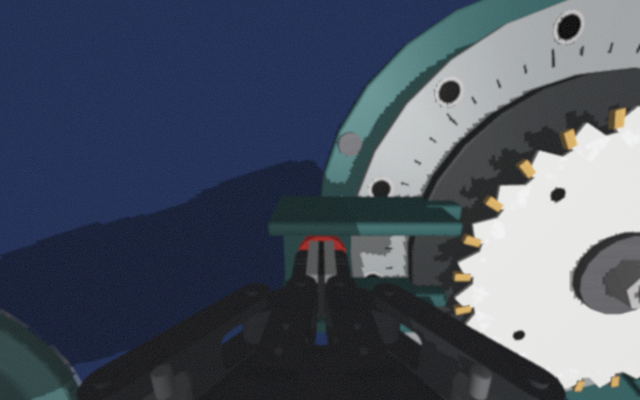

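Emit:
carry_out:
  commands:
    - [0,4,0.3,1.0,0,0,0]
    - [0,3,0.2,1.0,0,0,0]
    - [0,3,0.2,1.0,0,0,0]
    - [0,3,0.2,1.0,0,0,0]
    - [0,3,0.2,1.0,0,0,0]
    - [0,3,0.2,1,0,0,0]
    - [0,3,0.2,1,0,0,0]

```text
time: 5.6
ee_pos: [476.1, 112.3, 96.0]
ee_rot: [0.15, 0.69, -0.16, 0.69]
force: [-3.6, -5.3, 4.4]
opening: 0.001
```

```bash
python3 look.py 6
```

```text
5.6 [476.1 112.3  96. ] [-3.6 -5.3  4.4] yaw -25.31
{10: 1, 12: 88, 14: 43, 30: 237, 32: 804, 34: 675, 36: 238}
yoke angle (best) 23.55 1548
```

View pics/wrist6.png

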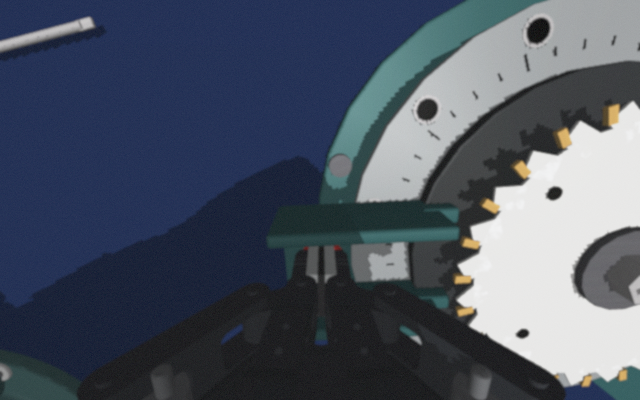

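Emit:
carry_out:
  commands:
    - [0,2.5,0.1,0.7,0,0,0]
    - [0,2.5,0.1,0.7,0,0,0]
    - [0,2.5,0.1,0.7,0,0,0]
    - [0,2.5,0.1,0.7,0,0,0]
    - [0,2.5,0.1,0.7,0,0,0]
    - [0,2.5,0.2,0.7,0,0,0]
    - [0,2.5,0.2,0.7,0,0,0]
    - [0,2.5,0.2,0.7,0,0,0]

```text
time: 6.45
ee_pos: [485.1, 128.2, 95.0]
ee_rot: [0.184, 0.681, -0.2, 0.68]
force: [-3.4, -5.1, 4.7]
opening: -0.002
```

```bash
python3 look.py 7
```

```text
6.45 [485.1 128.2  95. ] [-3.4 -5.1  4.7] yaw -31.57
{16: 1, 18: 79, 20: 59, 36: 211, 38: 797, 40: 707, 42: 271, 44: 3}
yoke angle (best) 29.7 1548
```

Emit:
carry_out:
  commands:
    - [-1,2,0.1,0.5,0,0,0]
    - [-1,2,0.1,0.5,0,0,0]
    - [-0.5,1.5,0.1,0.4,0,0,0]
    - [0,1.5,0.1,0.4,0,0,0]
    - [0,1.5,0.1,0.4,0,0,0]

```text
time: 7.0
ee_pos: [488.5, 134.0, 95.6]
ee_rot: [0.197, 0.677, -0.217, 0.675]
force: [-2.7, -5.0, 3.3]
opening: 0.003
```

Emit:
carry_out:
  commands:
    - [0,1.5,0.1,0.3,0,0,0]
    - [0,1.5,0.1,0.3,0,0,0]

```text
time: 7.2
ee_pos: [490.2, 136.3, 95.4]
ee_rot: [0.201, 0.676, -0.221, 0.674]
force: [-1.0, -2.5, 2.7]
opening: 0.001
```

```bash
python3 look.py 8
```

```text
7.2 [490.2 136.3  95.4] [-1.  -2.5  2.7] yaw -34.75
{20: 21, 22: 111, 24: 4, 38: 65, 40: 426, 42: 820, 44: 543, 46: 114}
yoke angle (best) 32.9 1536
```

View pics/wrist8.png

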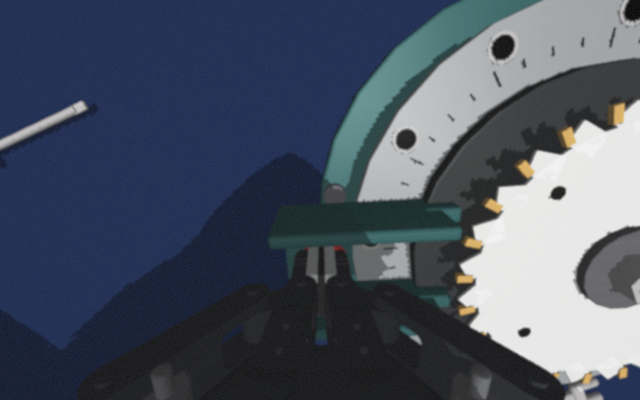

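Emit:
carry_out:
  commands:
    - [-0.8,1.5,0.1,0.2,0,0,0]
    - [-0.8,1.5,0.1,0.2,0,0,0]

```text
time: 7.45
ee_pos: [492.6, 139.6, 96.8]
ee_rot: [0.204, 0.675, -0.224, 0.673]
force: [-0.1, -0.5, 0.2]
opening: 0.001
```

Emit:
carry_out:
  commands:
    - [-0.5,1.5,0.1,0.2,0,0,0]

```text
time: 7.55
ee_pos: [493.6, 140.9, 97.2]
ee_rot: [0.205, 0.675, -0.225, 0.672]
force: [-1.6, -2.2, -2.6]
opening: 0.004
```

Emit:
carry_out:
  commands:
    - [-0.3,1.5,0.1,0.2,0,0,0]

```text
time: 7.65
ee_pos: [494.5, 142.1, 97.4]
ee_rot: [0.206, 0.674, -0.226, 0.672]
force: [-0.4, -2.6, -1.2]
opening: -0.002
```

```bash
python3 look.py 9
```

```text
7.65 [494.5 142.1  97.4] [-0.4 -2.6 -1.2] yaw -35.61
{22: 6, 24: 94, 26: 25, 40: 6, 42: 336, 44: 784, 46: 601, 48: 176}
yoke angle (best) 35.3 1499
```

View pics/wrist9.png

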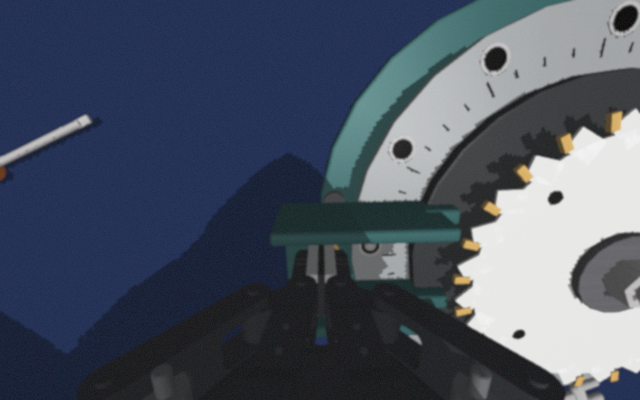

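Emit:
carry_out:
  commands:
    - [0,-4,0,0,0,0,0]
    - [0,-4,0,0,0,0,0]
    - [-8,0,0,0,0,0,0]
    - [-20,0,0,0,0,0,0]
    - [-30,0,0,0,0,0,0]
    - [-30,-10,0,0,0,0,0]
    - [-10,-20,-20,0,0,0,0]
    - [0,-20,-20,0,0,0,0]
    - [0,0,0,0,0,0,0]

```text
time: 8.6
ee_pos: [427.6, 119.8, 204.5]
ee_rot: [0.208, 0.674, -0.225, 0.673]
force: [-0.7, -0.5, -0.1]
opening: 0.001
```

```bash
python3 look.py 10; python3 - <<'E'
from station import bot
import cv2,numpy as np
from h import *
from scipy.spatial.transform import Rotation as R
for n in ["wrist","side","scene"]:
    s=bot.read_state()
    c=bot.capture(n)
    if n=="wrist":
        T=np.eye(4);T[:3,:3]=R.from_quat(s["ee_rot"]).as_matrix();T[:3,3]=s["ee_pos"];T=T@c["hand_eye"]
    else: T=c["world_from_camera"]
    im=c["color"][...,::-1]
    if n=="side": cv2.imwrite("pics/side10.png",cv2.resize(im[130:290,200:460],None,fx=3,fy=3))
    d=dict(depth=c["depth"],K=c["K"],T=T);cc=c["color"].astype(int)
    m=(cc[...,0]>cc[...,1]*2)&(cc[...,0]>cc[...,2]*2)&(cc[...,0]>60)
    P,u,v=pts(d,m);k=(np.hypot(P[:,0]-486,P[:,1]-130)<30)&(P[:,2]>70);P=P[k]
    if len(P): M=np.median(P,0);print(n,len(P),M.round(1),"angle",np.degrees(np.arctan2(M[1]-32,628-M[0])).round(1),"r",np.hypot(M[1]-32,628-M[0]).round(1),"z90",np.percentile(P[:,2],90).round(1))
E
```

```text
8.6 [427.6 119.8 204.5] [-0.7 -0.5 -0.1] yaw -35.65
{20: 17, 22: 154, 24: 326, 26: 78, 42: 74, 44: 346, 46: 253, 48: 58}
yoke angle (best) 35.1 651
wrist 955 [487.8 130.7  91.7] angle 35.1 r 171.4 z90 93.1
side 72 [483.6 130.3  92.7] angle 34.2 r 174.7 z90 95.4
scene 58 [488.7 127.9  91.4] angle 34.5 r 169.2 z90 95.0
```

View pics/wrist10.png

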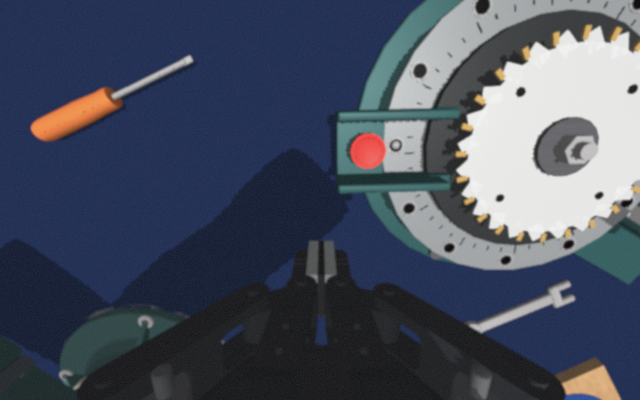

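View pics/side10.png

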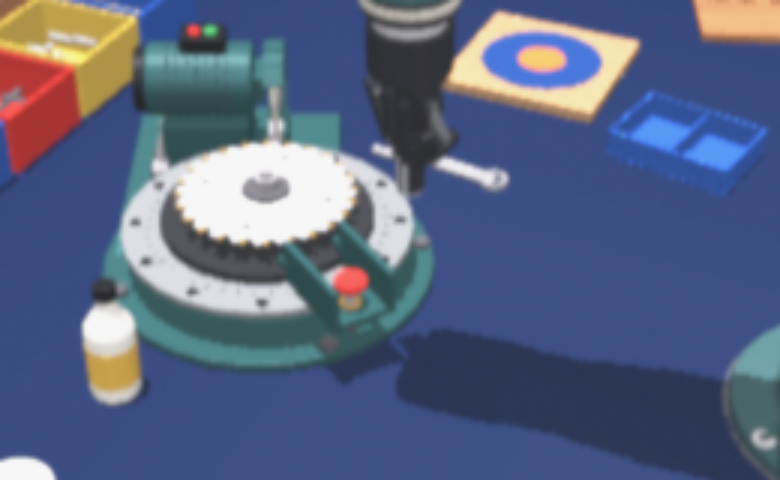

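```bash
python3 -c "
from station import bot
print(bot.close_job())"
```

```text
the job is handed in; nothing more can be done
None
```

The blade table is one hole on clockwise and locked there, and I have handed the job in. It took about 9 s.

I pressed the plunger down with the closed fingertips and started the turn, which the grip on the knob carried at first. Once the pin was well clear of its hole, I lifted off the knob. I then pushed the inner face of the yoke's leading cheek until the pin sprang up in the next hole, and drew the hand clear.

**Last checks:**
- **Plunger:** the wrist camera puts the knob at 91.7 mm, the same height as before pressing, so it is fully up. The pin shows in the ring hole.
- **Angle:** the yoke stands at about 34–35°, against about 4.6–5° at the start, so it turned about 30°. The three cameras disagree by about 1° (34.2, 34.5 and 35.1°).
- **Lock:** I didn't push back on the yoke to test the lock. It rests on the pictures and the knob height.
- **Forces:** one press step went down to the plunger's stop and briefly read about 43 N at the fingertip; I backed off at once. All other readings were about 10 N or less.
- **Blade and other things:** I kept off the blade, and nothing else was touched on purpose. I did not re-measure the other things on the counter.

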